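# Shut the curing tray and give the two-button start

## Robot

A 6-joint arm with a two-finger parallel gripper is mounted at the origin on the work surface. World frame = base frame: x ahead of the robot, y to its left, z up, the work surface at z = 0. Lengths are in mm, angles in rad, forces in N, time in s.
With the tool pointing down it reaches from about 350 to 925 mm from the base axis. Payload 6.4 kg.
Tool frame: the origin (TCP) lies at the very end of the fingers, on their centre line; the grasp point (between the pads) lies 19 mm behind it; z points along the fingers, x is the direction in which the jaws open and shut, and the axes are right-handed (so a half turn about z gives the same grasp; the last joint's range is limited). The gripper opens to 94 mm and grips with 3 to 60 N. Pads are 16 mm wide; open, the fingers measure 119 mm over their backs; the gripper's body (75 mm by 177 mm) begins 78 mm behind the grasp point.
Start: joints at [-1.438, 0.245, 1.558, -0, 1.339, -0.174], TCP at [196.311, -619.658, 205.455] pointing down, gripper open.
Joint ranges: [-3.13, 3.13], [-1.02, 2.26], [0.13, 2.54], [-0.95, 4.09], [0.21, 2.88], [-2.74, 2.74]. Speed limits (rad/s): [2.57, 2.57, 3.14, 3.14, 3.14, 3.14].

## Interface

Orientations are given as a rotation vector (axis times angle).
In Python, from bench import r, vision, workorder gives the robot as it stands. Calls block until the motion is done:
- r.reach(position, orientation): joint-space move of the TCP to a pose.
- r.move_l(position, orientation=None, velocity=150, stop_force=None): straight line of the TCP; orientation=None keeps the orientation; velocity is the mean speed in mm/s. With stop_force (N) it stops when the force on the tool has changed by that much, and returns True; else False.
- r.move_j(angles): joint-space move.
- r.grip(opening, effort=None): finger opening in mm; effort is the grip in N (None keeps the last); returns when the fingers have stopped.
- r.dwell(seconds).
- r.inverse_kinematics(position, orientation): joint angles nearest the present ones, or None.
- vision.read_camera(name): name is "side" or "top" or "wrist"; returns a dict with "frame" (480x640x3 uint8, blue, green, red), "camera_matrix" (3x3 intrinsics, pixels), "cam_to_world" (4x4, takes a point from camera to world coordinates); the wrist camera has in their place "T_tool_cam" (4x4, takes a point from camera to tool coordinates, whose origin is the TCP and whose axes are the tool frame's). Camera axes: x right, y up, looking along -z (the intrinsics and any distortion apply to the point x, -y, -z); pixel columns grow to the right and rows downward; lengths in mm; the calibration is good to about 2 mm. A picture is of the moment at which its call begins: read the wrist's pose just before it. There is no depth.
A pose or a line that the arm cannot do raises r.MotionError and nothing moves.
- workorder.hand_in(): hands the job in, once; it reports no verdict.
Readings, each from a call of its own:
- r.read_clock(): time.
- r.read_joint_pos(): joint angles.
- r.read_joint_velocities(): joint speeds.
- r.read_tau(): joint torques, N m.
- r.read_position(): TCP position.
- r.read_orientation(): TCP orientation.
- r.read_contact_force(): force on the tool from outside, world axes, zero at the start.
- r.read_moment(): the same for the moment, N m.
- r.read_width(): finger opening in mm.
Only numpy, scipy, OpenCV 4.12 (cv2) and the standard library are available. Lean on these libraries where they do the work, as an engineer would, in place of code of your own. Each camera call takes 0.05 s, during which the arm holds its last target. There are 200 camera calls.

## Task

With the fingers only pushing, never gripping, push the curing box's blue-fronted tray fully home, then start the cure: press the control pod's two green buttons down together, one fingertip on each, hold both fully down for at least two seconds, then let both come up and move clear. Never press a green button while the tray is open or press one all the way without the other, leave the red stop button alone, and do not shift the bottle, jar or pink box.

Things in the scene. Friction and masses are not known exactly. Their poses are not given: they have to be found in the camera images.
- cure_box: White low curing box, 140 deep (its x) x 160 wide (its y) x 80 mm high, fixed to the bench; amber window on top. Origin: centre of its underside, on the bench. Its +x axis points from the open front into the box (the way the tray is pushed in); z up. It can stand left or right of the pod, turned up to 0.35 rad.
- tray (a joint): How far the tray stands out of the curing box, m: 0 fully home (hard stop), at most 0.065; it starts 0.03 to 0.055 open. Slides along the box's x axis with about 2 N friction, no spring and no latch, and stays where it is left.
- tray_face (a point): Centre of the outer face of the tray's upright blue front plate (moves with it), 40 mm above the bench. Plate 140 wide, 8 thick, from 12 to 68 mm above the bench; it faces the box's -x and, fully home, stands 12 mm in front of the housing. Push it here along the box's +x. Two metal discs lie on the tray just behind the plate, up to 36 mm above the bench.
- pod: Grey control pod, 110 (its x) x 150 (its y) x 40 mm high, screwed down. Origin: centre of its underside. Green buttons at x -18 mm, y +28 and -28 mm; between them a black rib 10 wide (y), 36 long (x), its top 67 mm above the bench; red stop button at x +34 mm, y 0. Turned up to 0.6 rad.
- green_left (a joint): Press depth of the green button on the pod's +y side, m: 0 up, 0.007 fully down (hard stop). Springs back by itself; starts to move at 1.2 N, fully down takes 4 N (so 8 N for both).
- green_right (a joint): The same for the green button on the pod's -y side.
- green_left_top (a point): Centre of the top of the left (+y side) green cap, 26 mm in diameter, 60 mm above the bench when up; moves with the cap. The two caps are 56 mm apart centre to centre. Each cap stands in a black ring (34 mm outside, its top 48 mm above the bench), 12 mm below the raised cap's top.
- green_right_top (a point): The same for the right (-y side) green cap.
- red_stop (a joint): Press depth of the red stop button, m: 0 up, 0.005 fully down. To be left alone.
- red_stop_top (a point): Centre of the top of the red stop button, 24 mm in diameter, 53 mm above the bench.
- glue_bottle: White adhesive bottle, 38 mm in diameter, with a blue pointed cap, 112 mm high, standing loose between box and pod. Origin: centre of its underside. Bystander.
- yellow_jar: Square yellow jar, 58 x 58 mm, with a steel lid, 84 mm high, standing loose at the far side. Origin: centre of its underside. Bystander.
- pink_box: Flat pink parts box, 55 (its x) x 75 (its y) x 22 mm high, lying loose on the near side. Origin: centre of its underside. Bystander.

How it is judged:
By the outcome, as a careful person would: the job done as asked, in the order asked, and still so for the second after the job is handed in, with the robot touching nothing.
It also fails if it takes over 51 s, if anything falls off the work surface, if the arm or the gripper's body presses on something with over 40 N, if the wrist force passes 120 N, or if a joint passes its speed limit or range.

## Working session

There is one attempt and no reset: what is moved stays moved. The work goes in short steps, each a Python script; the robot and the scene stay as the last script left them, time stands still between calls to the robot, and variables do not carry over. Pictures are saved under pics/ and viewed, about 8 in all and at most 12, crops included, and the job is handed in when it is done.

```bash
mkdir -p pics; ls; python3 - <<'E'
from bench import r,vision
import cv2,numpy as np
for n in("top","side"):
    d=vision.read_camera(n);cv2.imwrite(f"pics/{n}0.png",d["frame"]);np.savez(f"pics/{n}0.npz",**{k:v for k,v in d.items() if isinstance(v,np.ndarray)})
    print(n,d.keys(),d["camera_matrix"],d["cam_to_world"].round(3), d.get("distortion"))
print(r.read_clock(),r.read_orientation())
E
```

```text
pics
top dict_keys(['frame', 'camera_matrix', 'cam_to_world']) [[521.98501134   0.         317.86117425]
 [  0.         521.98501134 250.05590408]
 [  0.           0.           1.        ]] [[-2.100000e-02  9.980000e-01 -6.700000e-02  5.476240e+02]
 [-9.990000e-01 -1.900000e-02  2.500000e-02  1.813800e+01]
 [ 2.400000e-02  6.700000e-02  9.970000e-01  1.030914e+03]
 [ 0.000000e+00  0.000000e+00  0.000000e+00  1.000000e+00]] None
side dict_keys(['frame', 'camera_matrix', 'cam_to_world']) [[463.39850478   0.         319.07897073]
 [  0.         463.39850478 241.75048082]
 [  0.           0.           1.        ]] [[-9.83000e-01  1.08000e-01 -1.48000e-01  4.59898e+02]
 [-1.83000e-01 -5.26000e-01  8.30000e-01  8.29753e+02]
 [ 1.20000e-02  8.43000e-01  5.37000e-01  6.04936e+02]
 [ 0.00000e+00  0.00000e+00  0.00000e+00  1.00000e+00]] None
0.1 [-2.53380540e+00  1.85522831e+00  1.81940947e-03]
```

View pics/top0.png

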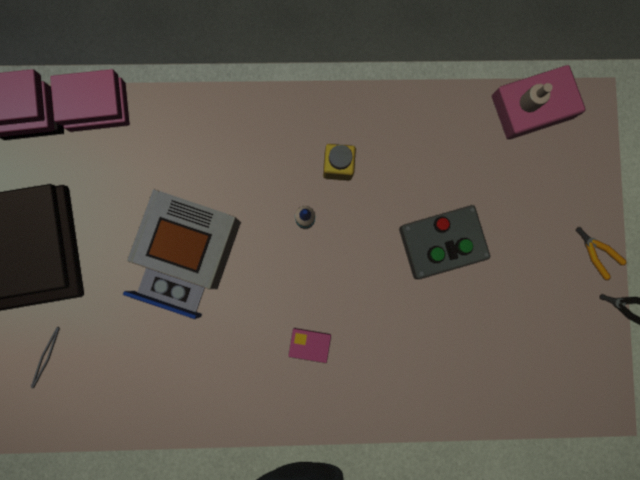

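View pics/side0.png

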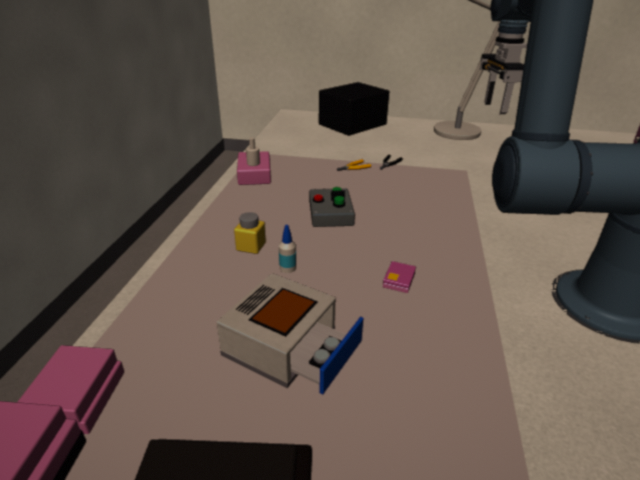

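The top view shows the box at about (182,245) with the tray's blue plate at (162,304). The pod is at (445,242), with green buttons at (437,254) and (466,246) and red at (442,224). The bottle is at (305,216), the jar at (340,160) and the pink box at (310,345). The side view shows the same layout.

```bash
cat > h.py <<'E'
import cv2,numpy as np
from scipy.spatial.transform import Rotation as R
def ray(px,K,T):
    px=np.atleast_2d(px).astype(float)
    d=np.c_[(px[:,0]-K[0,2])/K[0,0],-(px[:,1]-K[1,2])/K[1,1],-np.ones(len(px))]@T[:3,:3].T
    return T[:3,3],d
def onz(px,K,T,z):
    o,d=ray(px,K,T); return o+d*((z-o[2])/d[:,2])[:,None]
def blobs(img,lo,hi,amin=30):
    m=cv2.inRange(cv2.cvtColor(img,cv2.COLOR_BGR2HSV),lo,hi)
    c,_=cv2.findContours(m,cv2.RETR_EXTERNAL,cv2.CHAIN_APPROX_NONE)
    return sorted([x for x in c if cv2.contourArea(x)>=amin],key=cv2.contourArea,reverse=True)
def cen(c):
    m=cv2.moments(c);return np.array([m['m10']/m['m00'],m['m01']/m['m00']])
def down(yaw):  # tool z down, tool x along yaw
    c,s=np.cos(yaw),np.sin(yaw)
    return R.from_matrix(np.array([[c,s,0],[s,-c,0],[0,0,-1]])).as_rotvec()
G=((45,90,30),(85,255,255));RED=((0,150,60),(4,255,255));B=((105,150,50),(125,255,255));AM=((5,150,60),(18,255,255))
E
python3 - <<'E'
from h import *
np.set_printoptions(precision=1,suppress=True)
for n in("top","side"):
    d=np.load(f"pics/{n}0.npz");f,K,T=d["frame"],d["camera_matrix"],d["cam_to_world"]
    for nm,rg,z in(("G",G,60),("R",RED,53),("B",B,68),("AM",AM,80)):
        for c in blobs(f,*rg,20)[:3]:
            bp=cv2.boxPoints(cv2.minAreaRect(c))
            print(n,nm,cv2.contourArea(c),cen(c),onz(cen(c),K,T,z)[0,:2], "rect",onz(bp,K,T,z)[:,:2].tolist() if nm in("B","AM") else "")
            if nm=="AM":
                p=cv2.approxPolyDP(c,4,True)[:,0];print("   poly",p.tolist(),onz(p,K,T,z)[:,:2].tolist())
d=np.load("pics/top0.npz");f=d["frame"]
cv2.imwrite("pics/crop.png",np.hstack([cv2.resize(f[180:330,110:250],None,fx=2.8,fy=2.8,interpolation=2),cv2.resize(f[180:330,380:510],None,fx=2.8,fy=2.8,interpolation=2)]))
E
```

```text
top G 146.5 [437.1 253.6] [ 601.7 -229.7] rect 
top G 146.5 [465.3 245.5] [ 615.9 -283.4] rect 
top R 101.0 [442.5 223.5] [ 659.1 -243.8] rect 
top B 183.5 [159.4 304.3] [518.7 285. ] rect [[538.4920270047851, 349.8139462178368], [544.4491854136525, 347.8484023630723], [498.79405155355505, 219.65595054216172], [492.85742267125573, 221.68215181131833]]
top AM 1670.5 [178.1 244.5] [626.6 248. ] rect [[611.5017719647802, 300.52734123821716], [672.4008318120704, 280.3318215434333], [642.0986280910815, 195.20230470549348], [581.3391433374288, 215.8105857103308]]
   poly [[161, 221], [149, 253], [195, 268], [206, 236]] [[669.9900850241379, 278.7069417884443], [612.0429476115164, 300.34787519311976], [583.187667422796, 217.6031265105058], [641.0425244436888, 197.38357590636733]]
top AM 30.5 [608.8 253.6] [ 594.4 -543.9] rect [[609.2705849465339, -519.5536171141491], [614.8222604155277, -524.0723801040476], [576.4359633949613, -573.2232611004113], [570.9111465156388, -568.6861322874906]]
   poly [[596, 245], [625, 263]] [[610.8295064295991, -520.8223679499883], [576.4359633949613, -573.22326
[... 1117 characters left out ...]
69713458884], [435.67462581104934, 99.63533269465563], [437.2766809055102, 121.52991576991246]]
   poly [[389, 273], [388, 278], [397, 279], [398, 274]] [[453.5609461692012, 101.0010619514967], [454.48801794669635, 117.35784690973321], [437.68235035024554, 117.12491687104159], [436.4995962976626, 100.80835887309854]]
side AM 37.0 [357.3 162.1] [ 575.2 -425.1] rect [[607.2815453786856, -427.3058429780982], [553.092016766832, -460.8187273717066], [546.370369671641, -417.44694210923933], [599.208576488305, -385.43888352301167]]
   poly [[367, 164], [360, 159], [347, 165]] [[546.3701869445595, -417.4468683310382], [570.1719208309172, -450.25561618848053], [601.6607557687095, -398.1569296795866]]
```

View pics/crop.png

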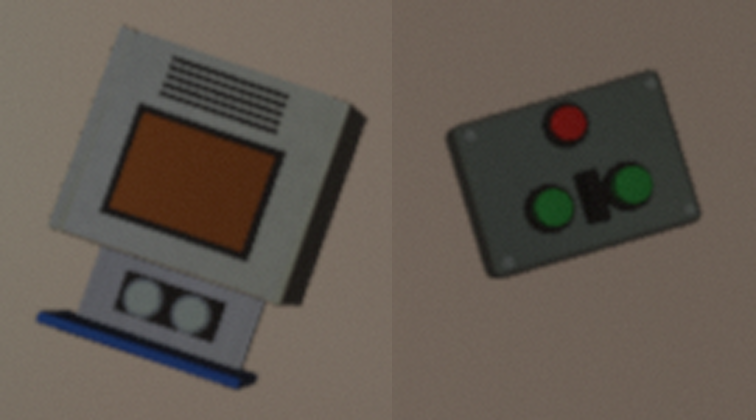

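The crops confirm the masks. The pod's yaw is about 0.258, and its red button agrees with that fit to under 1 mm. The box's yaw is about -0.34, with the plate centre near (519,285). Next I push the tray.

```bash
python3 - <<'E'
from h import *
from bench import r,vision
np.set_printoptions(precision=3,suppress=True)
a=-0.34;u=np.array([np.cos(a),np.sin(a),0]);face=np.array([514.7,286.4,0])
P=lambda s,z:(face+s*u+[0,0,z]).tolist()
best=None
for k in(-1,1):
    o=down(a+k*np.pi/2);q=r.inverse_kinematics(P(-45,150),o);print(k,q)
    if q is not None and (best is None or abs(q[5])<best[0]):best=(abs(q[5]),o)
o=best[1]
r.grip(0);print(r.read_width(),r.read_clock())
r.reach(P(-45,150),o);r.move_l(P(-45,38),velocity=120);print(r.read_clock(),r.read_contact_force())
print("early?",r.move_l(P(-20,38),velocity=80,stop_force=12))
h=r.move_l(P(62,38),velocity=25,stop_force=12)
p=np.array(r.read_position());print("hit",h,p,"s",(p-face)@u,r.read_contact_force(),r.read_clock())
r.dwell(0.3);print(r.read_contact_force())
E
```

```text
-1 [ 0.366  0.094  1.835 -0.     1.213  2.276]
1 [ 0.366  0.094  1.835 -0.     1.213 -0.865]
0.7082009116173805 1.5167
5.9583 [-0.756 -0.112  0.473]
early? False
hit True [550.307 273.354  37.396] s 37.91893748984168 [ 0.003 -0.289  0.11 ] 8.5667
[0.879 0.274 0.03 ]
```

```bash
python3 - <<'E'
from h import *
from bench import r,vision
np.set_printoptions(precision=2,suppress=True)
a=-0.34;u=np.array([np.cos(a),np.sin(a),0])
p0=np.array(r.read_position())
h=r.move_l((p0+12*u).tolist(),velocity=12,stop_force=18)
p=np.array(r.read_position());print(h,(p-p0)@u,p,r.read_contact_force(),r.read_clock())
r.move_l((p-35*u).tolist(),velocity=120)
d=vision.read_camera("side");cv2.imwrite("pics/s1.png",cv2.resize(d["frame"][260:420,200:400],None,fx=3,fy=3))
d=vision.read_camera("top");cv2.imwrite("pics/t1.png",cv2.resize(d["frame"][180:330,110:250],None,fx=4,fy=4));print(r.read_clock())
E
```

```text
True 0.9404027389636936 [549.7  272.65  36.23] [ 0.13 -0.57 -0.3 ] 9.4083
9.9417
```

View pics/s1.png

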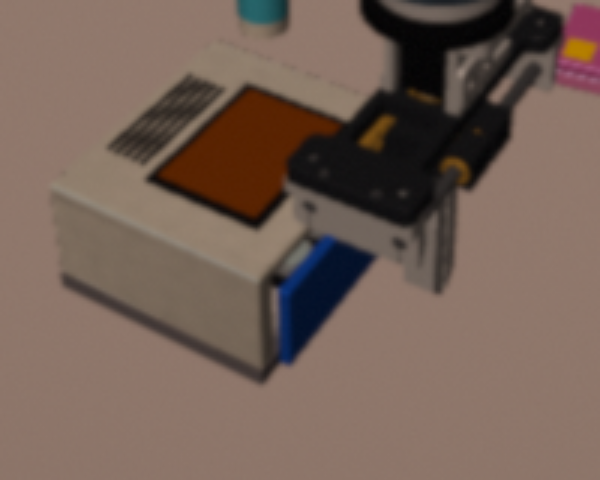

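The side view shows the plate now close to the housing, with a gap of about 12 mm, so the tray looks home. I'll measure it after moving away, then hover over the pod.

```bash
python3 - <<'E'
from h import *
from bench import r,vision
np.set_printoptions(precision=2,suppress=True)
p=np.array(r.read_position());r.move_l((p+[0,0,155]).tolist(),velocity=200)
m=[608.8,-256.6]
best=None
for k in(-1,1):
    o=down(0.258+k*np.pi/2);q=r.inverse_kinematics(m+[190],o)
    if q is not None and (best is None or abs(q[5])<best[0]):best=(abs(q[5]),o,k)
o=best[1];print(best[2],best[0])
r.reach(m+[190],o);r.grip(43.5);print(r.read_width(),r.read_clock())
pos=np.array(r.read_position());rot=R.from_rotvec(r.read_orientation()).as_matrix()
d=vision.read_camera("wrist");f,K=d["frame"],d["camera_matrix"]
T=np.eye(4);T[:3,:3]=rot;T[:3,3]=pos;T=T@d["T_tool_cam"]
for nm,rg,z in(("G",G,60),("R",RED,53)):
    for c in blobs(f,*rg,200)[:3]:
        print("wrist",nm,cv2.contourArea(c),cen(c),onz(cen(c),K,T,z)[0,:2])
t=vision.read_camera("top");s=vision.read_camera("side")
for n,dd in(("top",t),("side",s)):
    for nm,rg,z in(("B",B,68),("AM",AM,80)):
        c=blobs(dd["frame"],*rg,20)[0];print(n,nm,cv2.contourArea(c),onz(cen(c),dd["camera_matrix"],dd["cam_to_world"],z)[0,:2])
cv2.imwrite("pics/w2.png",f)
a=[cv2.resize(x,None,fx=2.5,fy=2.5) for x in(t["frame"][180:330,110:250],s["frame"][260:410,230:380])]
cv2.imwrite("pics/ts2.png",np.hstack(a))
E
```

```text
-1 0.7426368838229691
43.33941891938169 13.6583
wrist G 633.0 [348.15 225.91] [ 617.13 -285.33]
wrist G 630.0 [288.29 226.18] [ 602.87 -232.25]
wrist R 520.5 [318.3  169.46] [ 659.04 -245.91]
top B 180.0 [564.69 267.75]
top AM 1716.5 [626.47 248.09]
side B 261.5 [567.2  295.35]
side AM 1210.0 [625.3  245.41]
```

View pics/w2.png

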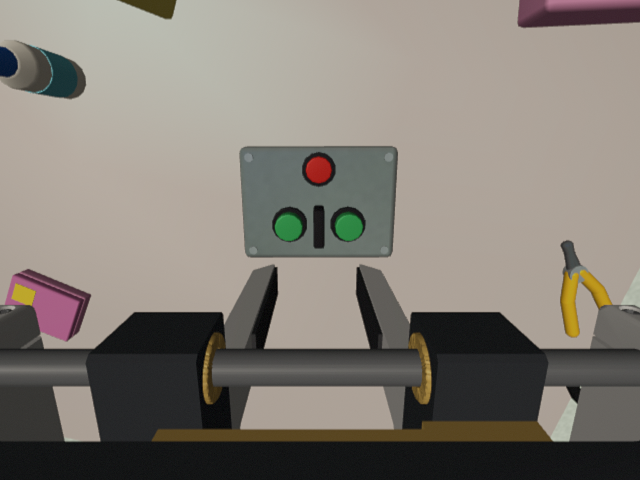

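View pics/ts2.png

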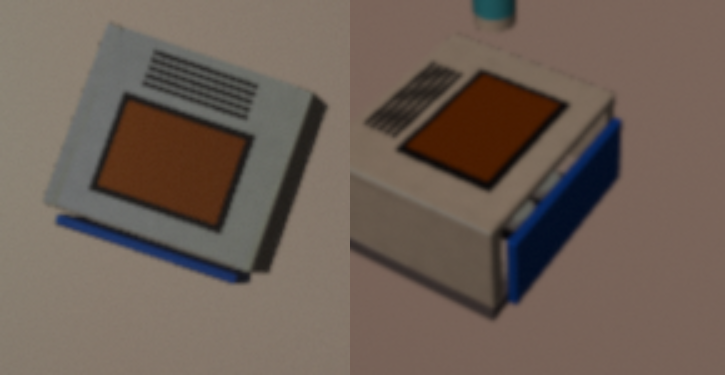

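The wrist view shows the two greens at (288,226) and (348,226), red at (318,169) and the fingers straddling the rib. It puts the button midpoint within 2.5 mm of the top camera's estimate. The top and side crops show the plate against the housing; it moved 49 mm. Next I press the buttons in small steps, watching the force.

```bash
python3 - <<'E'
from h import *
from bench import r,vision
np.set_printoptions(precision=2,suppress=True)
d=np.load("pics/top0.npz");K,T=d["camera_matrix"],d["cam_to_world"]
u=np.array([np.cos(.34),-np.sin(.34)])
fr=onz([[128,262],[210.8,288]],K,T,80)[:,:2].mean(0);print("plate mid to housing front",(fr-[564.7,267.75])@u)
o=down(0.26-np.pi/2);m=[609.5,-258.0]
r.reach(m+[110],o);r.move_l(m+[64],velocity=100)
f0=np.array(r.read_contact_force());print("f0",f0,r.read_position(),r.read_width(),r.read_clock())
r.move_l(m+[54],velocity=20);print(np.array(r.read_contact_force())-f0,r.read_position()[2])
z=54
while z>47:
    z-=0.5;r.move_l(m+[z],velocity=15)
    f=np.array(r.read_contact_force())-f0;print(z,f,r.read_position()[2],r.read_clock())
    if f[2]>28:break
    if np.hypot(*f[:2])>25:print("side force");break
for _ in range(6):
    r.dwell(0.5);print("hold",np.array(r.read_contact_force())-f0,r.read_moment(),r.read_position(),r.read_clock())
E
```

```text
plate mid to housing front 7.7206202973639675
f0 [0.23 0.81 0.02] [ 609.69 -258.11   64.14] 43.55102493526775 14.8333
[-1.53  0.22  5.56] 55.25062234777389
53.5 [-1.57 -0.53  6.92] 54.82018445904929 15.7333
53.0 [-1.75 -0.58  6.27] 54.406106524726745 15.9833
52.5 [-1.47  0.36  7.47] 54.010579201891524 16.2333
52.0 [-1.75  0.42  7.58] 53.55633975853549 16.4833
51.5 [-1.48  0.39  8.54] 53.262655045296505 16.7333
51.0 [-3.54  0.3   9.99] 53.216850546667324 16.9833
50.5 [-3.75  1.94 12.91] 53.17003325789441 17.2333
50.0 [-5.25  2.26 15.81] 53.12176683026552 17.4833
49.5 [-5.73  2.47 17.72] 53.093395028303725 17.7333
49.0 [-7.45  3.16 19.84] 53.05868410394871 17.9833
48.5 [-8.17  3.96 21.44] 53.044354523009495 18.2333
48.0 [-9.75  5.07 24.31] 52.98564020620915 18.4833
47.5 [-10.76   4.88  26.39] 52.922564578899944 18.7333
47.0 [-11.83   5.63  29.14] 52.92239083889557 18.9833
hold [-11.17   6.26  29.08] [ 1.24  2.27 -0.04] [ 610.48 -258.5    52.88] 19.4833
hold [-12.29   5.61  28.62] [ 1.32  2.33 -0.02] [ 610.51 -258.55   52.93] 19.9833
hold [-11.93   5.61  29.45] [ 1.26  2.32 -0.  ] [ 610.49 -258.5    52.91] 20.4833
hold [-11.78   5.48  30.04] [1.34 2.36 0.03] [ 610.48 -258.54   52.89] 20.9833
hold [-13.08   5.73  29.59] [ 1.25  2.35 -0.03] [ 610.49 -258.52   52.9 ] 21.4833
hold [-11.14   5.16  29.66] [ 1.28  2.35 -0.  ] [ 610.5  -258.55   52.92] 21.9833
```

```bash
python3 - <<'E'
from h import *
from bench import r,vision
np.set_printoptions(precision=2,suppress=True)
m=[609.5,-258.0]
r.move_l(m+[66],velocity=40);r.move_l(m+[190],velocity=150)
o=r.read_orientation();r.reach([470,-330,250],o);r.dwell(.5)
print(r.read_contact_force(),r.read_clock())
t=vision.read_camera("top");s=vision.read_camera("side");t0=np.load("pics/top0.npz")["frame"]
for c in blobs(t["frame"],*B,20)[:1]:print("plate",onz(cen(c),t["camera_matrix"],t["cam_to_world"],68)[0,:2])
for c in blobs(t["frame"],*G,20)[:2]:print("green",cen(c),cv2.contourArea(c))
for nm,(x,y) in dict(bottle=(305,216),jar=(340,160),pink=(310,345)).items():
    print(nm,np.abs(t["frame"][y-25:y+25,x-25:x+25].astype(int)-t0[y-25:y+25,x-25:x+25]).mean())
cv2.imwrite("pics/t3.png",t["frame"])
E
```

```text
[-0.07 -1.45  0.09] 24.7917
plate [564.94 268.73]
green [437.12 253.69] 147.5
green [465.24 245.46] 146.0
bottle 1.2086666666666666
jar 1.2464
pink 1.2406666666666666
```

View pics/t3.png

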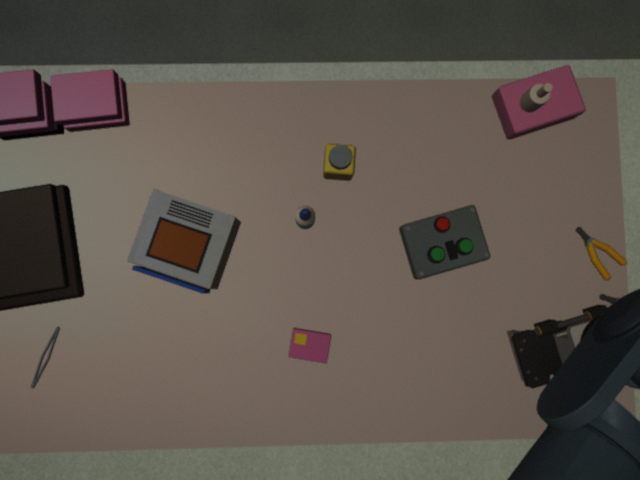

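The picture shows the tray home (plate near (172,280)) and the greens back up at (437,254) and (465,245). The bottle, jar and pink box haven't moved, and the arm is clear.

```bash
python3 -c "
from bench import workorder
workorder.hand_in()"
```

```text
the job is handed in; nothing more can be done
```

The job is done and handed in at about 25 s of the 51 s allowed; no verdict was reported.

- **Tray:** I pushed it in about 49 mm with the closed fingers. Two pushes, with stop thresholds of 12 N and 18 N, ended at about the same place. The plate's centre is about 8 mm in front of the housing, which fits "home" if the stated 12 mm is to the plate's outer face. I read that gap roughly from pixels, so the stop force is the stronger evidence.
- **Buttons:** I pressed both together until the fingertips stopped at 52.9 mm above the bench, with fully down being 53 mm. They were held there with about 29 N for over 3 s. I have no reading for each button separately; the common hard stop is what shows both were down.
- **After release:** The greens are back at their starting positions in the top view, the force on the tool is near zero and the arm is clear. The bottle, jar and pink box areas differ from the first picture only by noise, and the fingers stayed away from the red button.
- **Disagreement:** The wrist and top cameras differed by about 2.5 mm on the button positions, so I aimed between them, well within the caps.

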